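# Open the column tray, lay the columns in it and purge

## Task

Loosen the four captive thumbscrews on the white cover of the column tray by turning each one anticlockwise to its stop (about a quarter turn), then lift the cover free and put it down flat and right way up in the middle of the blue mat. Then lay every upright column on its side in a cradle of its own in the opened tray, along the cradle and midway between its two V supports. When all the columns are lying in their cradles, press the red purge plunger down to its stop and let it come back up; leave the other things on the bench where they are.

Things in the scene. Friction and masses are not known exactly. Their poses are not given: they have to be found in the camera images.
- tray: White and green column tray, fixed; origin under its centre, on the bench. Plinth 240 (own x) x 190 (own y) x 24 mm; on it a green rim, 204 x 156 mm outside, top 50 mm above the bench, and three cradles 58 mm apart along own x, each for a column lying along own y. A 70 x 70 x 55 mm white block with the red plunger stands at own (-50, -130) mm.
- mat: Blue mat, fixed, 260 (own x) x 220 (own y) x 4 mm. Origin: centre of its underside. The cover goes here.
- cover: White cover, 216 (own x) x 168 (own y) x 54 mm, hollow, 0.57 kg. Origin: centre of its lower edge. Starts on the tray's plinth over the rim, 3 mm play, axes as the tray's; lift it 30 mm straight up to clear. On top a bridge handle: bar 12 x 12 mm, 90 mm long along own y over the centre, mid-height 84 mm above the origin, 24 mm gap below. Its screws hook it to the tray until turned 1.25 rad.
- screw1 (a joint): Turn of thumbscrew 1 in rad: 0 tight, 1.6 fully loosened (stop). Grows as the screw is turned anticlockwise seen from above, about the vertical; starts at 0 to 0.25, stays where it is left, friction 0.06 N m.
- screw2 (a joint): Turn of thumbscrew 2 in rad: 0 tight, 1.6 fully loosened (stop). Grows as the screw is turned anticlockwise seen from above, about the vertical; starts at 0 to 0.25, stays where it is left, friction 0.06 N m.
- screw3 (a joint): Turn of thumbscrew 3 in rad: 0 tight, 1.6 fully loosened (stop). Grows as the screw is turned anticlockwise seen from above, about the vertical; starts at 0 to 0.25, stays where it is left, friction 0.06 N m.
- screw4 (a joint): Turn of thumbscrew 4 in rad: 0 tight, 1.6 fully loosened (stop). Grows as the screw is turned anticlockwise seen from above, about the vertical; starts at 0 to 0.25, stays where it is left, friction 0.06 N m.
- screw1_grip (a point): Middle of the black wing of thumbscrew 1, on its turning axis, at own cover (-75, -54, 71) mm. The wing is a bar 36 mm long along this point's own x, 10 mm thick along its own y and 20 mm high (10 mm above and below the point); it stands on a round steel collar of 26 mm diameter and 9 mm height on the top plate. The point turns with the screw.
- screw2_grip (a point): Middle of the black wing of thumbscrew 2, on its turning axis, at own cover (-75, 54, 71) mm. The wing is a bar 36 mm long along this point's own x, 10 mm thick along its own y and 20 mm high (10 mm above and below the point); it stands on a round steel collar of 26 mm diameter and 9 mm height on the top plate. The point turns with the screw.
- screw3_grip (a point): Middle of the black wing of thumbscrew 3, on its turning axis, at own cover (75, -54, 71) mm. The wing is a bar 36 mm long along this point's own x, 10 mm thick along its own y and 20 mm high (10 mm above and below the point); it stands on a round steel collar of 26 mm diameter and 9 mm height on the top plate. The point turns with the screw.
- screw4_grip (a point): Middle of the black wing of thumbscrew 4, on its turning axis, at own cover (75, 54, 71) mm. The wing is a bar 36 mm long along this point's own x, 10 mm thick along its own y and 20 mm high (10 mm above and below the point); it stands on a round steel collar of 26 mm diameter and 9 mm height on the top plate. The point turns with the screw.
- column1: Steel column with blue ends, 0.22 kg, 90 mm long, standing upright on the bench (it may be absent: None). Origin: the middle of the column on its axis, 45 mm from each end; own z along it. The body has 26 mm diameter over the middle 54 mm; both ends are 18 mm long hexagonal fittings, 30 mm across flats. Symmetric, may lie either way round.
- column2: Steel column with orange ends, 0.22 kg, 90 mm long, standing upright on the bench (it may be absent: None). Origin: the middle of the column on its axis, 45 mm from each end; own z along it. The body has 26 mm diameter over the middle 54 mm; both ends are 18 mm long hexagonal fittings, 30 mm across flats. Symmetric, may lie either way round.
- column3: Steel column with green ends, 0.22 kg, 90 mm long, standing upright on the bench (it may be absent: None). Origin: the middle of the column on its axis, 45 mm from each end; own z along it. The body has 26 mm diameter over the middle 54 mm; both ends are 18 mm long hexagonal fittings, 30 mm across flats. Symmetric, may lie either way round.
- cradle1 (a point): Cradle 1: where the middle of a column lying in it comes (1 or 2 mm up or down), 50 mm above the bench, at tray own (-58, 0, 50) mm. Two black V supports (90 degree V, 8 mm thick, at own y = +-36 mm from here) carry the hexagonal ends; free space for fingers between them down to the plinth, 26 mm below this point. Empty at the start.
- cradle2 (a point): Cradle 2: where the middle of a column lying in it comes (1 or 2 mm up or down), 50 mm above the bench, at tray own (0, 0, 50) mm. Two black V supports (90 degree V, 8 mm thick, at own y = +-36 mm from here) carry the hexagonal ends; free space for fingers between them down to the plinth, 26 mm below this point. Empty at the start.
- cradle3 (a point): Cradle 3: where the middle of a column lying in it comes (1 or 2 mm up or down), 50 mm above the bench, at tray own (58, 0, 50) mm. Two black V supports (90 degree V, 8 mm thick, at own y = +-36 mm from here) carry the hexagonal ends; free space for fingers between them down to the plinth, 26 mm below this point. Empty at the start.
- plunger (a joint): Travel of the red purge plunger in m: 0 up, 0.015 fully down at its stop; straight down. Spring: 4 N to start, 10 N at the stop; it rises by itself when let go. Its head is a red disc of 36 mm diameter and 12 mm thickness on a 14 mm stem, centre at tray own (-50, -130) mm, its top face 94 mm above the bench when up.
- solvent_bottle: Amber bottle with blue cap, 80 mm diameter, 170 mm high, origin under its centre. Bystander.
- white_jar: White jar, 60 mm diameter, 85 mm high, origin under its centre. Bystander.
- wrench: Wrench, 160 mm long along own x, lying. Bystander.
- beaker: Glass beaker, 70 mm diameter, 85 mm high, origin under its centre. Bystander.
- vial_box: Blue vial box, 100 x 140 x 50 mm, origin under its centre. Bystander.
- driver: Orange screwdriver, 180 mm long along own x, lying. Bystander.
There are look-alikes about, which are no part of the job. Leave any black or turquoise look-alike of the column2 alone.

How it is judged:
On the way, in this order (a step that is already met when the one before it is completed fails the run):
1. All four thumbscrews are loosened, the cover still on the tray (value of joint each of screw1, screw2, screw3, screw4 above 1.25 rad and distance between cover and tray below 0.04 m), for 0.2 s.
2. The cover lies right way up on the blue mat, released (horizontal distance between cover and mat below 0.05 m and height (world z) of cover below 0.012 m and angle between cover's own z axis and vertical below 0.08 rad and linear speed of cover below 0.05 m/s and contact force between the fingers and cover below 0.2 N), for 0.3 s.
3. Every column lies in a cradle, released ((distance between column1 and cradle1 below 0.016 m or distance between column1 and cradle2 below 0.016 m or distance between column1 and cradle3 below 0.016 m) and angle between the z axis of each of column1, column2, column3 and the y axis of tray, either way round below 0.2 rad and linear speed of each of column1, column2, column3 below 0.05 m/s and contact force between the fingers and column1 below 0.2 N and (distance between column2 and cradle1 below 0.016 m or distance between column2 and cradle2 below 0.016 m or distance between column2 and cradle3 below 0.016 m) and contact force between the fingers and column2 below 0.2 N and (distance between column3 and cradle1 below 0.016 m or distance between column3 and cradle2 below 0.016 m or distance between column3 and cradle3 below 0.016 m) and contact force between the fingers and column3 below 0.2 N), for 0.3 s.
4. The purge plunger is pressed to its stop (value of joint plunger above 0.0125 m), for 0.1 s.
At the end, for the whole second after the job is handed in: Cover at rest right way up on the mat (centres within 50 mm), its screws still loosened; each column present at rest in a cradle (middle within 16 mm of the cradle point, axis within 0.2 rad); after that the plunger was pressed at least 12.5 mm and is up again (all of step 2 and all of step 3 and value of joint each of screw1, screw2, screw3, screw4 above 1.1 rad and value of joint plunger below 0.003 m); the robot touches nothing.
It fails at once if A bystander is shoved more than 40 mm away (distance of any of solvent_bottle, white_jar, wrench, beaker, vial_box, driver from where it was at the start of the episode above 0.04 m).
Of column1, column2, column3 only 2 to 3 are there at a start; the rules pass over those that are not, and their reading is None.
At some moment in a run one of column1, column2, column3 may be knocked a few centimetres aside while the robot is not near it.
It also fails if it takes over 210 s, if anything falls off the work surface, if the arm or the gripper's body presses on something with over 40 N, if the wrist force passes 120 N, or if a joint passes its speed limit or range.

## Robot

A 7-joint arm with a two-finger parallel gripper is mounted at the origin on the work surface. World frame = base frame: x ahead of the robot, y to its left, z up, the work surface at z = 0. Lengths are in m, angles in rad, forces in N, time in s.
With the tool pointing down it reaches from about 0.4 to 0.925 m from the base axis. Payload 4.1 kg.
Tool frame: the origin (TCP) lies on the centre line of the jaws, within the pads' length; the fingertips stand 25 mm ahead of it and the grasp point (between the pads) lies 6 mm ahead of it (ctrl.tip_reach is the distance from the TCP to the fingertips, in m); z points along the fingers, y is the direction in which the jaws open and shut (so a half turn about z gives the same grasp; the last joint's range is limited). The gripper opens to 85 mm and grips with 20 to 120 N. Pads are 22 mm wide; open, the fingers measure 114 mm over their backs; the gripper's body (76 mm by 85 mm) begins 54 mm behind the grasp point. The pads swing forward as they close: fully open they stand 13 mm farther back than shut.
Start: joints at [-1.379, 0.398, 0.045, 1.537, -0.019, 1.207, -0.051], TCP at [0.186, 0.623, 0.256] pointing down, gripper open.
Joint ranges: [-2.82, 2.82], [-0.49, 2.23], [-1.37, 1.46], [0, 2.46], [-1.36, 4.5], [0.23, 2], [-2.94, 2.94]. Speed limits (rad/s): [2.57, 2.57, 3.14, 3.14, 3.14, 3.14, 3.14].

## Interface

Orientations are given as a unit quaternion [w, x, y, z].
In Python, from cell import ctrl, camera, camera_model gives the robot as it stands. Calls block until the motion is done:
- ctrl.move_pose(position, orientation): joint-space move of the TCP to a pose.
- ctrl.move_linear(position, attitude=None, speed=0.15): straight line of the TCP; attitude=None keeps the orientation; speed is the mean speed in m/s.
- ctrl.move_joints(angles): joint-space move.
- ctrl.set_gripper(opening, effort=None): opening from 0.0 (shut) to 1.0 (fully open); effort is the grip in N (None keeps the last); returns when the fingers have stopped.
- ctrl.dwell(seconds).
- ctrl.solve_ik(position, orientation): joint angles nearest the present ones, or None.
- ctrl.observe(): the state.
- camera(name): name is "scene" or "top"; returns the picture (400x640x3 uint8, red, green, blue); there is no depth.
- camera_model(name): a dict with "mtx" (3x3 intrinsics, pixels), "rvec" (rotation vector, rad) and "tvec" (3), from world to camera coordinates, as OpenCV has them. Camera axes: x right, y down, z forward; pixel columns grow to the right and rows downward; lengths in m; the calibration is good to about 2 mm. A picture is of the moment at which its call begins. camera_model takes no time and is no camera call.
A pose or a line that the arm cannot do raises ctrl.Unreachable and nothing moves.
- ctrl.job_done(): hands the job in, once; it reports no verdict.
The state is a dict: "time_s": time; "qpos": joint angles; "dq": joint speeds; "effort": joint torques, N m; "position": TCP position; "tcp_rot": TCP orientation; "wrist_force": force on the tool from outside, world axes, zero at the start; "moment": the same for the moment, N m; "width": opening from 0.0 (shut) to 1.0 (fully open).
Only numpy, scipy, OpenCV 4.12 (cv2) and the standard library are available. Lean on these libraries where they do the work, as an engineer would, in place of code of your own. Each camera call takes 0.05 s, during which the arm holds its last target.

## Working session

There is one attempt and no reset: what is moved stays moved. The work goes in short steps, each a Python script; the robot and the scene stay as the last script left them, time stands still between calls to the robot, and variables do not carry over. Pictures are saved under pics/ and viewed, and the job is handed in when it is done.

```bash
mkdir -p pics; ls
python3 - <<'E'
from cell import ctrl,camera,camera_model
import cv2
for n in("scene","top"):
    im=camera(n); cv2.imwrite(f"pics/{n}0.png",im[:,:,::-1]); m=camera_model(n); print(n,m)
print(ctrl.observe(),ctrl.tip_reach)
E
```

```text
pics
scene {'mtx': array([[477.77036605,   0.        , 324.1801697 ],
       [  0.        , 477.77036605, 209.92558061],
       [  0.        ,   0.        ,   1.        ]]), 'rvec': array([ 2.43913511,  0.77910176, -0.21808158]), 'tvec': array([-0.48815667, -0.21297129,  1.94108596])}
top {'mtx': array([[397.43037573,   0.        , 328.38747088],
       [  0.        , 397.43037573, 201.01867736],
       [  0.        ,   0.        ,   1.        ]]), 'rvec': array([ 2.12183655, -2.1263469 ,  0.17052766]), 'tvec': array([0.01727276, 0.56835753, 1.2227005 ])}
{'time_s': 0.1, 'qpos': array([-1.37898769,  0.39915209,  0.04499342,  1.53773112, -0.01868911,
        1.20687953, -0.05070435]), 'dq': array([-6.03277405e-04, -2.40400144e-03,  1.71289994e-03, -3.39230552e-03,
       -7.78008989e-05,  5.01337286e-04, -1.58135441e-03]), 'effort': array([ 3.13670134e-03, -4.76264191e+01,  1.36993021e+00, -2.54949689e+01,
        1.19478538e-02,  5.09307138e-03, -7.76004327e-06]), 'position': array([0.18617745, 0.62223566, 0.2553546 ]), 'tcp_rot': array([-6.88200470e-05,  1.44817485e-01,  9.89457999e-01, -8.71959997e-04]), 'wrist_force': array([0.35522388, 0.31615505, 0.25349167]), 'moment': array([-0.04481585, -0.06840523,  0.01649752]), 'width': 1.000741333399895} 0.025
```

View pics/scene0.png

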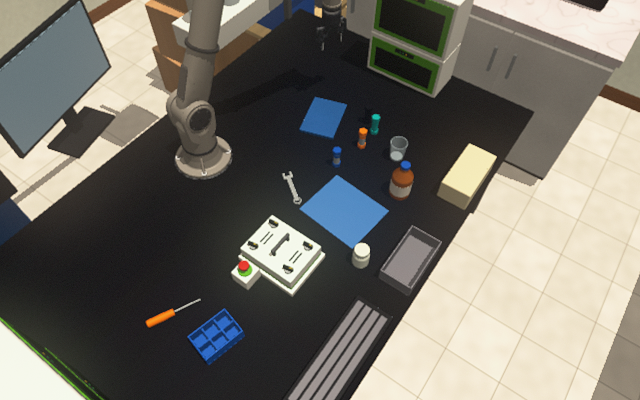

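View pics/top0.png

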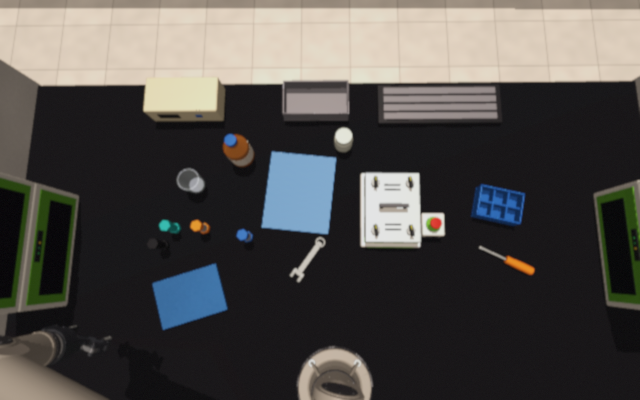

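Run:
```python
import cv2
a=cv2.imread("pics/top0.png"); s=cv2.imread("pics/scene0.png")
cv2.imwrite("pics/c1.png",cv2.resize(a[155:265,350:450],None,fx=5.4,fy=5.4,interpolation=cv2.INTER_CUBIC))
cv2.imwrite("pics/c2.png",cv2.resize(a[150:260,140:270],None,fx=5.4,fy=5.4,interpolation=cv2.INTER_CUBIC))
cv2.imwrite("pics/c3.png",cv2.resize(s[205:300,225:335],None,fx=6,fy=6,interpolation=cv2.INTER_CUBIC))
cv2.imwrite("pics/c4.png",cv2.resize(s[90:190,300:420],None,fx=6,fy=6,interpolation=cv2.INTER_CUBIC))
```

```text
(no output)
```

View pics/c1.png

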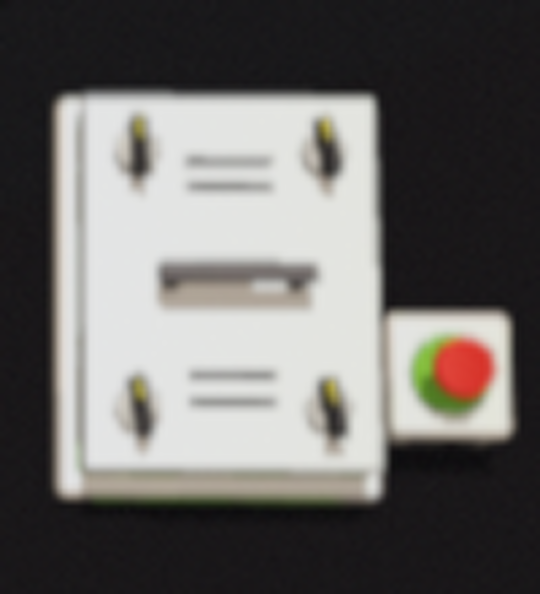

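View pics/c2.png

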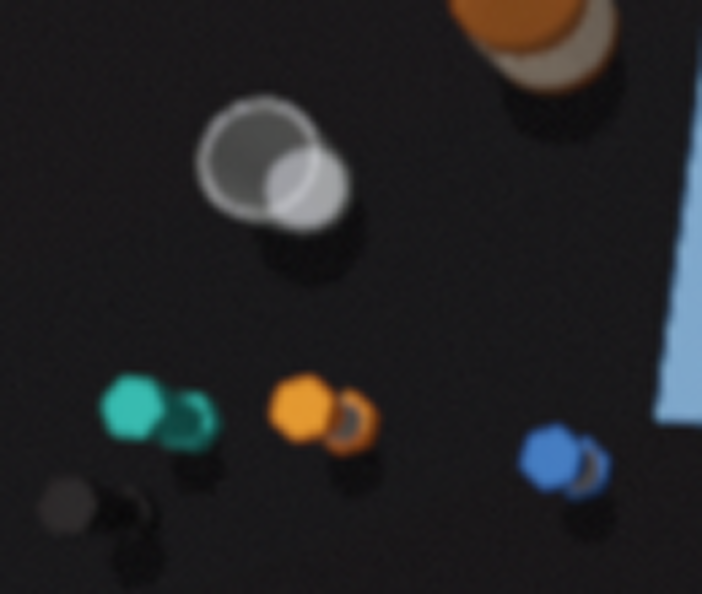

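View pics/c3.png

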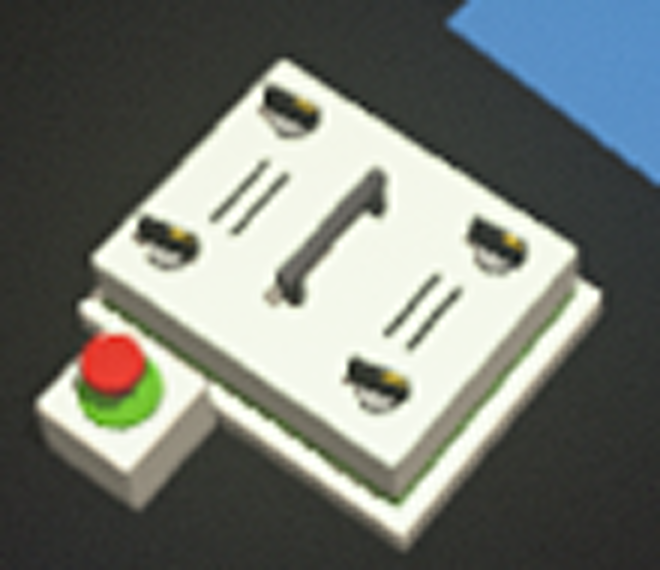

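View pics/c4.png

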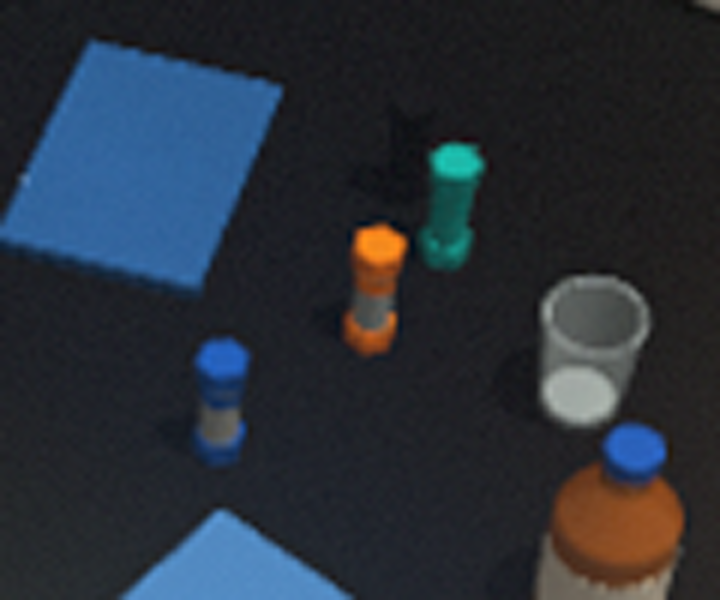

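```bash
cat > h.py <<'E'
import numpy as np, cv2
from scipy.spatial.transform import Rotation as R
from scipy.optimize import least_squares
from cell import ctrl,camera,camera_model
M={n:camera_model(n) for n in("scene","top")}
def proj(n,P):
    m=M[n]; return cv2.projectPoints(np.asarray(P,float).reshape(-1,3),m['rvec'],m['tvec'],m['mtx'],None)[0].reshape(-1,2)
def plane(n,px,z):
    m=M[n]; Rm=cv2.Rodrigues(m['rvec'])[0]; C=-Rm.T@m['tvec'].ravel()
    d=Rm.T@np.linalg.inv(m['mtx'])@np.array([px[0],px[1],1.]); return C+d*(z-C[2])/d[2]
def uncrop(p,off,f): return (np.asarray(p,float)+.5)/f-.5+np.array(off)
def tri(pt,ps):
    # least squares 3D point from both
    f=lambda X:np.r_[proj('top',X)[0]-pt,proj('scene',X)[0]-ps]
    r=least_squares(f,plane('top',pt,.05)); return r.x,np.abs(r.fun).max()
def place(pose,P):
    x,y,a=pose;P=np.atleast_2d(P);c,s=np.cos(a),np.sin(a)
    return np.c_[x+c*P[:,0]-s*P[:,1],y+s*P[:,0]+c*P[:,1],P[:,2]]
def fit(pts,x0):
    # pts: list (cam,px,own xyz world height)
    P=np.array([p[2] for p in pts]);px=np.array([p[1] for p in pts])
    def f(v):
        W=place(v,P); return np.concatenate([proj(p[0],W[i])[0]-px[i] for i,p in enumerate(pts)])
    r=least_squares(f,x0,loss='soft_l1',f_scale=.5); return r.x,r.fun.reshape(-1,2)
def down(yaw):
    # tool z down; tool y at world angle yaw+90deg; tool x along yaw
    x=np.array([np.cos(yaw),np.sin(yaw),0]);z=np.array([0,0,-1.]);y=np.cross(z,x)
    q=R.from_matrix(np.c_[x,y,z]).as_quat(); return np.r_[q[3],q[:3]]
def snap(n,name,box=None,f=1):
    im=camera(n)[:,:,::-1]
    if box: im=im[box[1]:box[3],box[0]:box[2]]
    if f!=1: im=cv2.resize(im,None,fx=f,fy=f,interpolation=cv2.INTER_CUBIC)
    cv2.imwrite(f"pics/{name}.png",im)
E
python3 - <<'E'
from h import *
np.set_printoptions(precision=4,suppress=True)
c1=lambda a,b:uncrop((a,b),(350,155),5.4); c3=lambda a,b:uncrop((a,b),(225,205),6); c2=lambda a,b:uncrop((a,b),(140,150),5.4); c4=lambda a,b:uncrop((a,b),(300,90),6)
z=.078
top=[('top',c1(84,95),(.108,.084,z)),('top',c1(376,96),(.108,-.084,z)),('top',c1(380,470),(-.108,-.084,z)),('top',c1(82,468),(-.108,.084,z))]
sc=[('scene',c3(285,58),(-.108,.084,z)),('scene',c3(578,248),(.108,.084,z)),('scene',c3(400,465),(.108,-.084,z)),('scene',c3(93,258),(-.108,-.084,z))]
x0=[.55,-.2,0]
for s in(top,sc,top+sc):
    p,r=fit(s,x0);print('cover',p,np.abs(r).max(), r.tolist() if len(r)>4 else '')
pl=[('top',c1(57,499),(-.12,.095,.024)),('top',c1(383,499),(-.12,-.095,.024)),('top',c1(57,97),(.12,.095,.024)),('scene',c3(405,550),(.12,-.095,.024)),('scene',c3(602,297),(.12,.095,.024))]
print('plinth',fit(pl,x0)[0])
print('plunger top',plane('top',c1(464,370),.094),plane('scene',c3(113,360),.094))
print('orange',plane('top',c2(303,408),.09),plane('scene',c4(379,245),.09))
print('blue',plane('top',c2(550,458),.09),plane('scene',c4(222,359),.09))
print('teal',plane('top',c2(134,408),.09),plane('scene',c4(456,162),.09))
print('black',plane('top',c2(68,506),.09))
for n,px in dict(mTL=(270,152),mTR=(336,157),mBR=(328,234),mBL=(262,227)).items(): print(n,plane('top',px,.004))
for px in((341,176),(388,210),(353,247),(300,210)): print('sc',plane('scene',px,.004))
for n,px,h in(('bottle',(231,140),.17),('beaker',(189,180),.085),('jar',(343,135),.085)):print(n,plane('top',px,h))
for n,px in(('wr1',(321,241)),('wr2',(297,276))):print(n,plane('top',px,.005))
E
```

```text
cover [ 0.5459 -0.183  -0.0198] 0.6796526611116747 
cover [ 0.5413 -0.1784 -0.0111] 0.5219471637586821 
cover [ 0.5443 -0.1815 -0.0131] 1.3671536069633135 [[-0.5618413145436989, 0.7074641258897145], [-1.3671536069633135, 0.974304807299518], [-0.22482463129125563, 0.2976146269131732], [0.056368354791118236, 0.05180941472832501], [0.048869371268949635, 1.1674331210084574], [0.4073150763888407, 0.9917723293065421], [-0.4593061579368509, 1.161624843406969], [0.45292651955710994, 1.113900849089049]]
plinth [ 0.5438 -0.1831 -0.0095]
plunger top [ 0.4912 -0.3109  0.094 ] [ 0.4895 -0.3097  0.094 ]
orange [0.4872 0.4243 0.09  ] [0.482  0.4297 0.09  ]
blue [0.4584 0.2819 0.09  ] [0.4538 0.2849 0.09  ]
teal [0.4875 0.5213 0.09  ] [0.483 0.526 0.09 ]
black [0.4317 0.555  0.09  ]
mTL [0.7463 0.215  0.004 ]
mTR [ 0.7276 -0.0092  0.004 ]
mBR [0.4669 0.0181 0.004 ]
mBL [0.4904 0.2351 0.004 ]
sc [0.5064 0.2445 0.004 ]
sc [0.7418 0.2135 0.004 ]
sc [0.7221 0.0018 0.004 ]
sc [0.4721 0.0192 0.004 ]
bottle [0.7332 0.305  0.17  ]
beaker [0.631  0.4555 0.085 ]
jar [ 0.7768 -0.0314  0.085 ]
wr1 [0.444  0.0409 0.005 ]
wr2 [0.332  0.1178 0.005 ]
```

Run:
```python
from h import *
np.set_printoptions(precision=4,suppress=True)
ctrl.set_gripper(0.0)
q=down(0.12-.013)
P=(.545,-.182,.200)
for yaw in (.107,.107+np.pi):
    s=ctrl.solve_ik(P,down(yaw)); print(yaw,s)
ctrl.move_pose(P,q)
o=ctrl.observe();print(o['position'],o['tcp_rot'],q,o['qpos'],o['time_s'])
snap('top','t1',(340,140,460,260),5); snap('scene','s1',(215,170,345,300),5)
tip=np.array([[*o['position'][:2],o['position'][2]-.025]])
print('exp tip top',(proj('top',tip)-(340,140)+.5)*5-.5,'scene',(proj('scene',tip)-(215,170)+.5)*5-.5)
```

```text
0.107 [-0.4252  0.4446  0.8849  1.8036 -0.3875  1.0777 -0.8638]
3.2485926535897933 [-0.4465  0.4578  0.9188  1.804  -0.4089  1.0835  2.2972]
[ 0.5455 -0.1809  0.1999] [-0.0002  0.9985  0.0544  0.    ] [0.     0.9986 0.0535 0.    ] [-0.4261  0.4447  0.8838  1.8033 -0.3877  1.0778 -0.8638] 3.9583
exp tip top [[283.5107 307.4921]] scene [[325.3909 316.8594]]
```

View pics/t1.png

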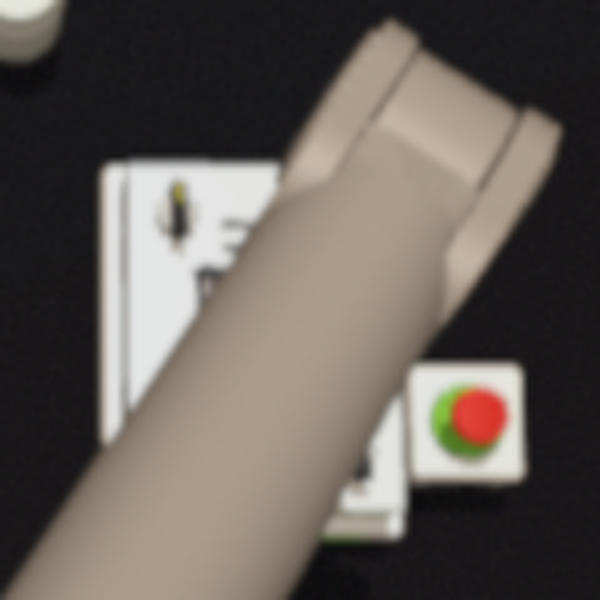

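View pics/s1.png

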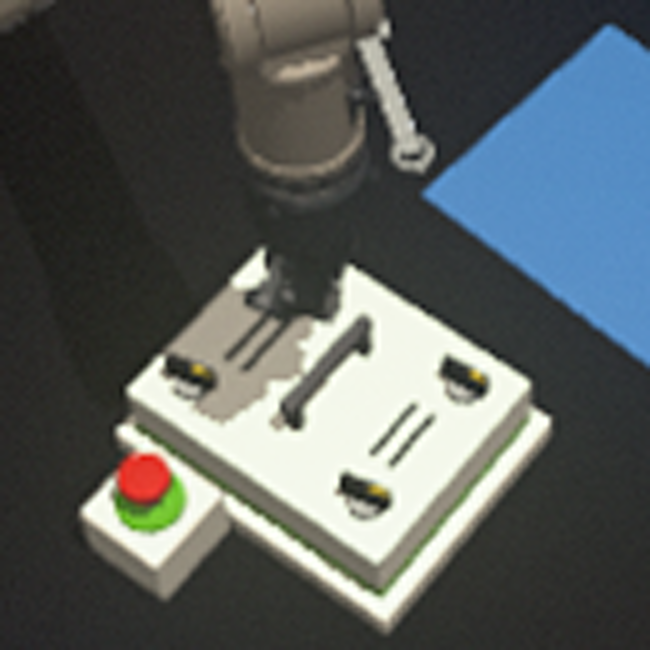

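Run:
```python
from h import *
im=camera('scene')[:,:,::-1][200:250,250:310]
im=(255*(im/255.)**.45).astype('uint8')
im=cv2.resize(im,None,fx=12,fy=12,interpolation=cv2.INTER_CUBIC)
o=ctrl.observe();print(o['width'])
from scipy.spatial.transform import Rotation as R
t=o['tcp_rot'];Rm=R.from_quat([*t[1:],t[0]]).as_matrix()
for d in(.025,.006,-.048):
  for y in (0,):
    u=(proj('scene',o['position']+Rm@[0,y,d])[0]-(250,200)+.5)*12-.5
    cv2.circle(im,tuple(int(v) for v in u),3,(0,0,255),-1)
cv2.imwrite('pics/s2.png',im)
```

```text
-0.0018350870086634187
```

View pics/s2.png

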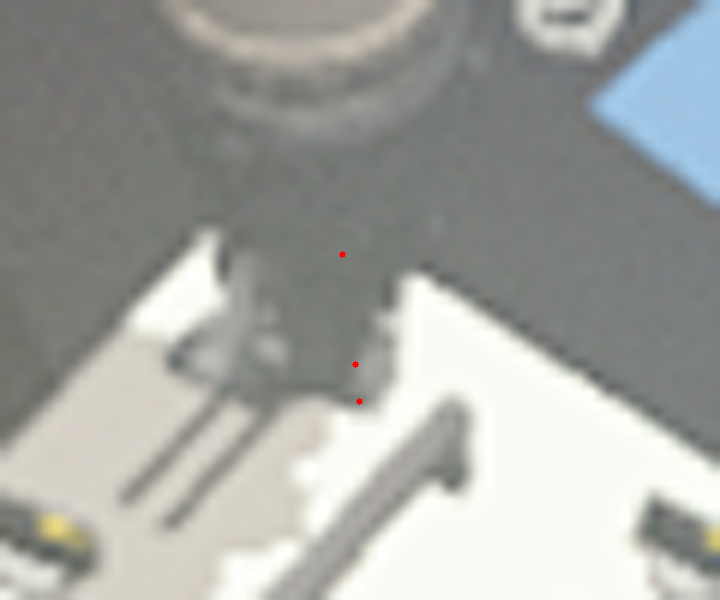

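```bash
cat >> h.py <<'E'
np.set_printoptions(precision=4,suppress=True)
COV=(.5435,-.1812,-.013)
def st(m=''):
    o=ctrl.observe(); print(m,'t%.1f'%o['time_s'],o['position'],'F',o['wrist_force'],'M',o['moment'],'w%.3f'%o['width'],'q7 %.3f'%o['qpos'][6]); return o
def screw(xy,y0,zt=.114,turn=None,pi=True):
    # y0 tool yaw at start
    W=place(COV,[*xy,0])[0]
    q=down(y0)
    ctrl.set_gripper(.42)
    ctrl.move_pose((W[0],W[1],.165),q)
    ctrl.move_linear((W[0],W[1],zt),q,speed=.08)
    st('at'); ctrl.set_gripper(0.0,effort=40); st('grip')
E
python3 - <<'E'
from h import *
P=ctrl.observe()['position']
for y in(.107,.3): print(y,ctrl.solve_ik(P,down(y)))
screw((-.075,-.054),.1-.013+np.pi)
snap('scene','s3',(215,170,345,300),5)
E
```

```text
0.107 [-0.4261  0.4448  0.8848  1.8034 -0.3876  1.0778 -0.8648]
0.3 [-0.3948  0.4277  0.8367  1.8028 -0.3586  1.0706 -0.6982]
at t7.8 [ 0.4681 -0.2344  0.1142] F [0.1404 0.2627 0.5049] M [-0.0051 -0.0436 -0.0205] w0.421 q7 2.144
grip t8.2 [ 0.4683 -0.2345  0.1147] F [-0.1232 -1.0747  3.7094] M [-0.1133  0.1251  0.03  ] w0.103 q7 2.144
```

View pics/s3.png

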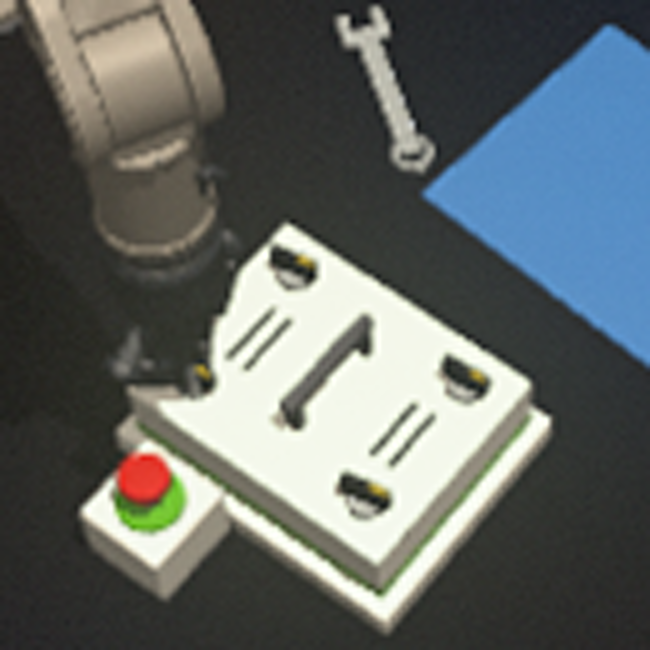

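```bash
cat >> h.py <<'E'
def twist(d,n=4):
    q=np.array(ctrl.observe()['qpos'])
    for i in range(1,n+1):
        t=q.copy(); t[6]+=d*i/n; ctrl.move_joints(t)
        o=st('tw%.2f'%(d*i/n))
    return o
def up(dz,speed=.1):
    p=np.array(ctrl.observe()['position']); p[2]+=dz; ctrl.move_linear(p,speed=speed)
E
python3 - <<'E'
from h import *
ctrl.set_gripper(.42); up(.05)
screw((-.075,-.054),.1-.013)
twist(1.49)
snap('scene','s4',(215,170,345,300),5)
E
```

```text
at t12.5 [ 0.4679 -0.2345  0.1142] F [-0.7698 -0.351  -0.9273] M [ 0.0126 -0.0291 -0.0501] w0.418 q7 -0.412
grip t12.8 [ 0.4681 -0.2345  0.1146] F [-0.6372  1.1142  3.6654] M [0.0286 0.1043 0.031 ] w0.102 q7 -0.412
tw0.37 t13.3 [ 0.4682 -0.2347  0.1146] F [ 0.8261 -1.2045  0.6579] M [-0.135  -0.0283  0.071 ] w0.105 q7 -0.042
tw0.74 t13.7 [ 0.4683 -0.2348  0.1146] F [ 0.365  -1.7993  0.0767] M [-0.4071 -0.1404  0.0524] w0.105 q7 0.329
tw1.12 t14.2 [ 0.4683 -0.2346  0.1146] F [ 0.8188 -2.275  -0.1502] M [-0.2815 -0.2101  0.0038] w0.106 q7 0.701
tw1.49 t14.6 [ 0.4683 -0.2345  0.1146] F [ 1.0003 -1.8856  0.1075] M [-0.3082 -0.2308  0.0375] w0.102 q7 1.074
```

View pics/s4.png

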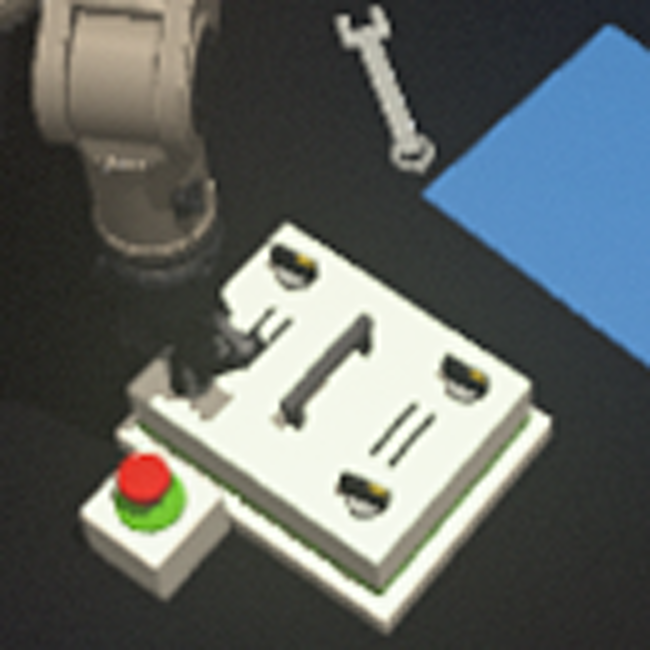

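Run:
```python
from h import *
ctrl.set_gripper(.42); up(.05)
for xy in((-.075,.054),(.075,.054),(.075,-.054)):
    screw(xy,.1-.013); twist(1.49,2); ctrl.set_gripper(.42); up(.05)
ctrl.move_linear((.5,.0,.3),speed=.3)
snap('scene','s5',(215,170,345,300),5)
snap('top','t5',(340,150,460,260),5)
st()
```

```text
at t18.3 [ 0.4694 -0.1265  0.1142] F [ 0.5516 -0.0674  0.5995] M [ 0.0377 -0.0174  0.0299] w0.424 q7 -0.669
grip t18.6 [ 0.4697 -0.1261  0.1145] F [-0.6812  1.8012  5.2093] M [0.2253 0.0965 0.0263] w0.108 q7 -0.669
tw0.74 t19.4 [ 0.4699 -0.1266  0.1146] F [ 1.3721 -1.6995 -0.613 ] M [-0.3169 -0.2888  0.0298] w0.104 q7 0.075
tw1.49 t20.1 [ 0.4699 -0.1263  0.1146] F [ 1.1278 -0.8161 -1.106 ] M [-0.3554 -0.365  -0.1098] w0.106 q7 0.819
at t23.3 [ 0.6193 -0.1284  0.1143] F [0.6566 0.4649 0.6548] M [ 0.019  -0.0105 -0.0097] w0.423 q7 -0.529
grip t23.7 [ 0.6195 -0.1285  0.1147] F [-0.243   0.0574  2.4062] M [ 0.0132 -0.0013 -0.0205] w0.103 q7 -0.529
tw0.74 t24.4 [ 0.6196 -0.1286  0.1147] F [ 0.0265 -1.0336  0.561 ] M [-0.1213 -0.1229  0.0415] w0.104 q7 0.215
tw1.49 t25.2 [ 0.6197 -0.1286  0.1147] F [ 1.2394 -1.4143  0.0188] M [-0.2253 -0.3331  0.0439] w0.105 q7 0.959
at t28.4 [ 0.6179 -0.2364  0.1143] F [ 0.2373  0.0188 -0.1034] M [ 0.0129 -0.0129  0.0415] w0.423 q7 -0.364
grip t28.7 [ 0.6181 -0.2364  0.1148] F [-0.084  -0.3306  3.0143] M [0.0795 0.0189 0.0454] w0.104 q7 -0.364
tw0.74 t29.5 [ 0.6179 -0.236   0.1148] F [-0.4856  2.5042  2.3085] M [0.3618 0.2611 0.0472] w0.106 q7 0.380
tw1.49 t30.2 [ 0.6175 -0.2359  0.1148] F [-2.7357  2.6575  3.4668] M [ 0.746   0.7209 -0.1004] w0.106 q7 1.125
 t32.5 [ 0.4998 -0.0011  0.2995] F [-0.197 -0.208  0.39 ] M [-0.0188 -0.0044  0.0329] w0.427 q7 0.335
```

View pics/s5.png

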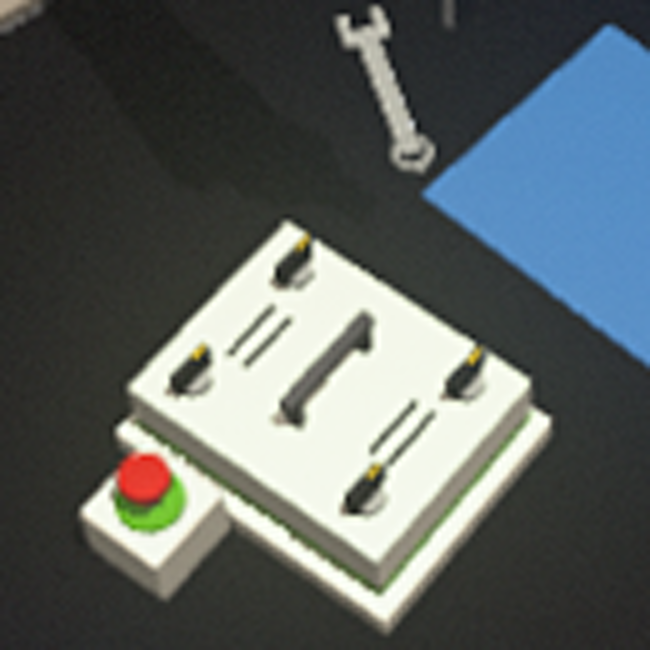

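View pics/t5.png

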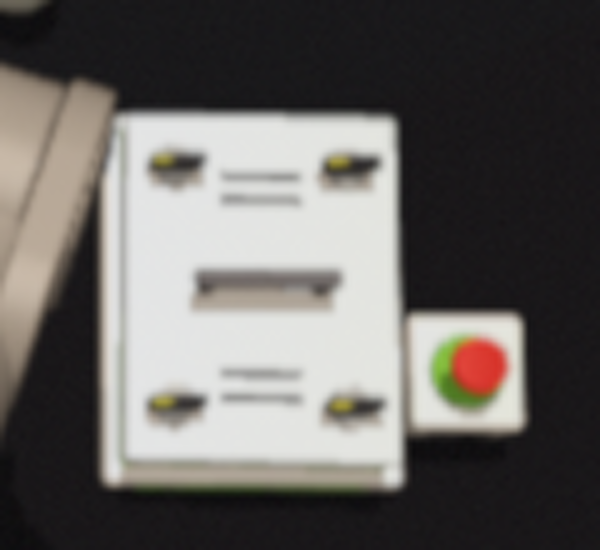

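Run:
```python
from h import *
yaw=COV[2]+np.pi/2
ctrl.set_gripper(.6)
ctrl.move_pose((COV[0],COV[1],.18),down(yaw)); 
ctrl.move_linear((COV[0],COV[1],.114),speed=.08)
ctrl.set_gripper(0.,effort=90); st('grip')
up(.012,.04); st('up12'); up(.03,.05); st('up42'); 
snap('scene','s6',(215,150,345,280),5)
```

```text
grip t35.1 [ 0.5438 -0.1813  0.1146] F [-0.6076  0.5712  4.3035] M [ 0.156   0.2132 -0.1294] w0.116 q7 0.748
up12 t35.6 [ 0.5436 -0.1811  0.1264] F [-0.2201 -0.0108 -5.6914] M [ 0.0163 -0.0266  0.0693] w0.125 q7 0.736
up42 t36.4 [ 0.5434 -0.1809  0.1563] F [-0.0379 -0.4925 -5.1071] M [ 0.0067  0.0203 -0.0218] w0.120 q7 0.708
```

View pics/s6.png

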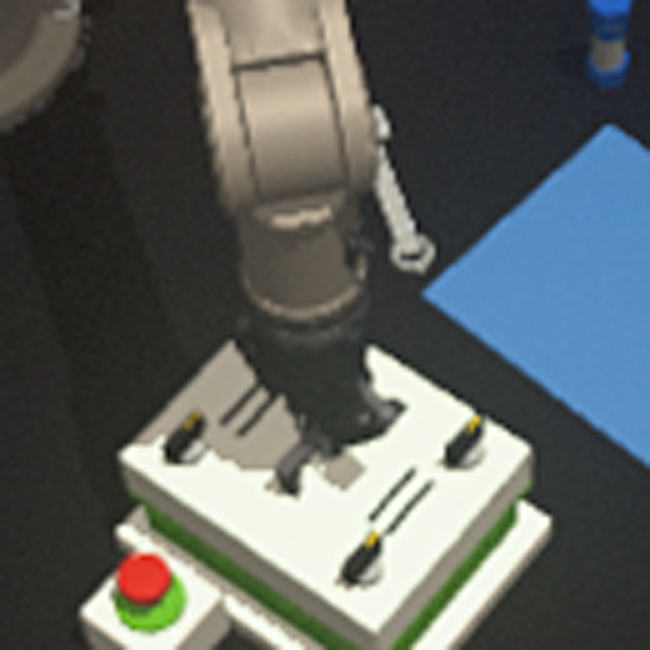

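Cover lifted cleanly (5.6 N). Carry to the mat.

Run:
```python
from h import *
yaw=-.08+np.pi/2
up(.10,.2)
m=(.609,.117)
ctrl.move_linear((*m,.256),down(yaw),speed=.2)
ctrl.move_linear((*m,.110),speed=.12); st('low')
ctrl.move_linear((*m,.0965),speed=.03); st('down')
ctrl.move_linear((*m,.0945),speed=.03); o=st('down')
ctrl.set_gripper(.45); st('rel')
up(.09)
ctrl.move_linear((.5,-.05,.3),speed=.3)
snap('scene','s7');snap('top','t7')
st()
```

```text
low t40.1 [0.6097 0.1169 0.1109] F [ 1.1131  0.865  -4.4855] M [-0.0154 -0.0523 -0.0051] w0.121 q7 0.195
down t40.7 [0.609  0.1169 0.0964] F [-0.1807 -0.2049 -3.9224] M [ 0.0389 -0.015   0.0043] w0.120 q7 0.206
down t41.0 [0.6092 0.117  0.0946] F [ 0.0404  0.6844 -4.859 ] M [-0.0291 -0.0344 -0.0129] w0.123 q7 0.208
rel t41.3 [0.6094 0.117  0.095 ] F [-0.8135  0.1477  0.2349] M [ 0.0057 -0.0003 -0.0277] w0.448 q7 0.208
 t43.4 [ 0.5003 -0.0479  0.299 ] F [ 0.0203 -0.4091 -0.6868] M [-0.0161  0.0341  0.0077] w0.445 q7 0.215
```

View pics/s7.png

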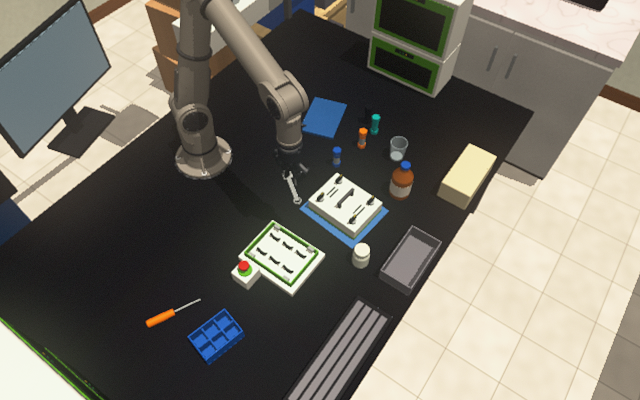

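View pics/t7.png

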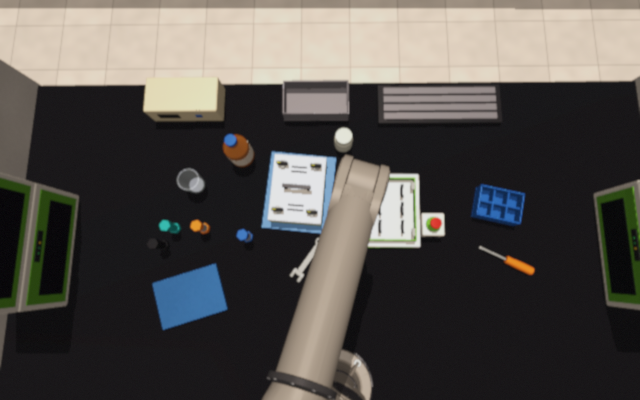

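```bash
cat >> h.py <<'E'
BL=np.array([.456,.283]); OR=np.array([.4845,.4265])
Z=np.array([0,0,1.])
def q_of(x,z):
    y=np.cross(z,x); q=R.from_matrix(np.c_[x,y,z]).as_quat(); return np.r_[q[3],q[:3]]
def rot_up(head,th,s):
    h=np.array([np.cos(head),np.sin(head),0]); z=np.cos(th)*h-np.sin(th)*Z; x=s*(np.sin(th)*h+np.cos(th)*Z)
    return x,z
def rot_tray(yawc,th,s):
    c=np.array([np.cos(yawc),np.sin(yawc),0]); z=-np.sin(th)*c-np.cos(th)*Z; x=s*(np.cos(th)*c-np.sin(th)*Z)
    return x,z
def tcp_up(xy,head,th,s,d,back=0):
    x,z=rot_up(head,th,s); return np.r_[xy,.045+d]-.006*z-back*z, q_of(x,z)
def tcp_tray(P,yawc,th,s,d,lift=0):
    c=np.array([np.cos(yawc),np.sin(yawc),0]); x,z=rot_tray(yawc,th,s); return np.array(P)+d*c-.006*z+lift*Z, q_of(x,z)
E
python3 - <<'E'
from h import *
print(ctrl.observe()['qpos'])
for nm,xy in(('bl',BL),('or',OR)):
  az=np.arctan2(xy[1],xy[0])
  for th in np.radians((20,30)):
    for s in(1,-1):
      for dh in np.radians((-90,-60,-30,0,30,60)):
        p,q=tcp_up(xy,az+dh,th,s,.01); a=ctrl.solve_ik(p,q)
        p,q=tcp_up(xy,az+dh,th,s,.01,.08); b=ctrl.solve_ik(p,q)
        if a is not None: print(nm,'th%.0f s%d dh%.0f'%(np.degrees(th),s,np.degrees(dh)),np.array(a), b is not None)
for s in(1,-1):
  for sg in(1,-1):
   for th in np.radians((20,30)):
    for k in(-.058,0,.058):
      P=place(COV,[k,0,.05])[0]
      p,q=tcp_tray(P,COV[2]+sg*np.pi/2,th,s,.01); a=ctrl.solve_ik(p,q); p,q=tcp_tray(P,COV[2]+sg*np.pi/2,th,s,.01,.12); b=ctrl.solve_ik(p,q)
      if a is not None: print('tray s',s,'c',sg,'th%.0f'%np.degrees(th),k,np.array(a),b is not None)
E
```

```text
[-1.0624  0.2591  1.2754  1.8412 -0.2612  1.2357  0.2147]
bl th20 s1 dh-90 [-0.8643  0.9013 -0.3574  1.7995  1.0699  1.6943  1.8428] True
bl th20 s1 dh-60 [-2.1929  1.8649  1.4399  2.1806 -1.0383  0.6375 -2.4916] True
bl th20 s1 dh60 [ 0.4156  0.8462 -0.5565  2.147  -1.2923  0.8565  1.2345] True
bl th20 s-1 dh-90 [-1.7242  1.1438  0.8415  1.8238  0.3222  1.0841 -0.6934] True
bl th20 s-1 dh-60 [-2.0305  1.2478  1.0136  2.1791  0.5065  0.4691 -0.7443] True
bl th20 s-1 dh60 [ 0.4156  0.8462 -0.5565  2.147  -1.2923  0.8565 -1.9071] True
bl th30 s1 dh-90 [-0.8295  0.8015 -0.3574  1.8414  1.0162  1.5368  1.9057] True
bl th30 s1 dh-60 [-0.8843  0.6809 -0.3574  2.1713  1.3982  1.3092  1.8824] True
bl th30 s1 dh60 [ 0.1938  0.6807 -0.3563  2.1698 -1.3446  0.8526  1.154 ] True
bl th30 s-1 dh-90 [-1.6977  1.0288  0.8442  1.8657  0.2682  0.9975 -0.6209] True
bl th30 s-1 dh-60 [-1.9751  1.0897  1.0257  2.1977  0.4371  0.4109 -0.5655] True
bl th30 s-1 dh60 [ 0.1938  0.6807 -0.3563  2.1698 -1.3446  0.8526 -1.9876] True
or th20 s1 dh-90 [-0.9776  0.9972 -0.3573  1.5394  1.1743  1.7535  2.0218] True

[... 3227 characters left out ...]

tray s -1 c 1 th30 0 [ 0.5366  0.6375 -0.7589  1.9676  1.092   1.1418  2.268 ] True
tray s -1 c 1 th30 0.058 [ 0.51    0.7171 -0.759   1.8256  1.105   1.2046  2.3217] True
tray s -1 c -1 th20 -0.058 [-0.0579  0.642   0.7129  1.9331 -0.8058  1.0875  1.1062] True
tray s -1 c -1 th20 0 [-0.0599  0.7076  0.6938  1.8075 -0.8236  1.1348  1.0389] True
tray s -1 c -1 th20 0.058 [-0.0567  0.7771  0.6805  1.6719 -0.8402  1.1864  0.9713] True
tray s -1 c -1 th30 -0.058 [ 0.0505  0.7146  0.6881  1.8732 -0.885   1.2623  1.2072] True
tray s -1 c -1 th30 0 [ 0.0539  0.7658  0.6507  1.7491 -0.898   1.2934  1.1227] True
tray s -1 c -1 th30 0.058 [ 0.056   0.8266  0.6289  1.6143 -0.9148  1.333   1.0429] True
```

```bash
cat >> h.py <<'E'
def same(box,n='top',thr=12):
    ref=cv2.imread(f'pics/{n}0.png')[:,:,::-1].astype(float); im=camera(n).astype(float)
    x0,y0,x1,y1=box; d=np.abs(ref-im)[y0:y1,x0:x1].max(2); print('diff',box,(d>40).sum()); return (d>40).sum()<thr
E
python3 - <<'E'
from h import *
b=same((232,222,258,246)); o=same((186,216,214,238))
print(b,o)
th=np.radians(30); d=.010
head=np.arctan2(BL[1],BL[0])-np.pi/2
if b:
    ctrl.set_gripper(.60)
    p,q=tcp_up(BL,head,th,-1,d,.10); p[2]+=.06
    ctrl.move_pose(p,q); st('pre')
    p,q=tcp_up(BL,head,th,-1,d,.09); ctrl.move_linear(p,q,speed=.15)
    print(ctrl.observe()['qpos'])
    snap('top','t8',(180,150,300,260),5); snap('scene','s8',(280,90,400,200),5)
E
```

```text
diff (232, 222, 258, 246) 0
diff (186, 216, 214, 238) 0
True True
pre t45.4 [0.4092 0.3591 0.1695] F [ 0.1048 -0.2954 -0.1518] M [0.7227 0.4966 0.0078] w0.599 q7 -0.634
[-1.7212  0.9241  0.7538  1.7666  0.3312  1.2102 -0.684 ]
```

View pics/s8.png

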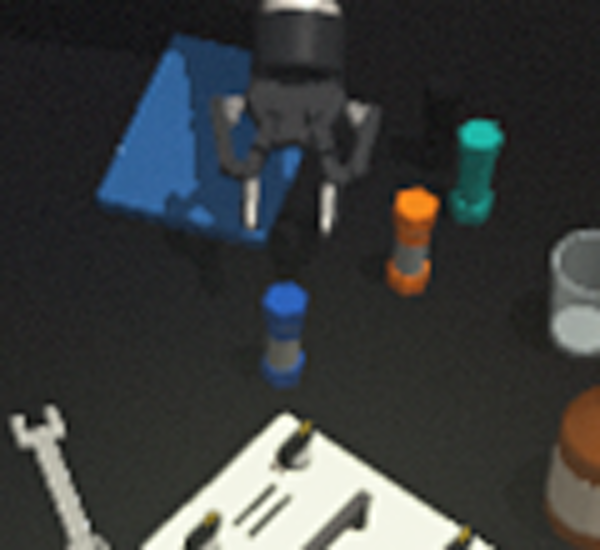

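View pics/t8.png

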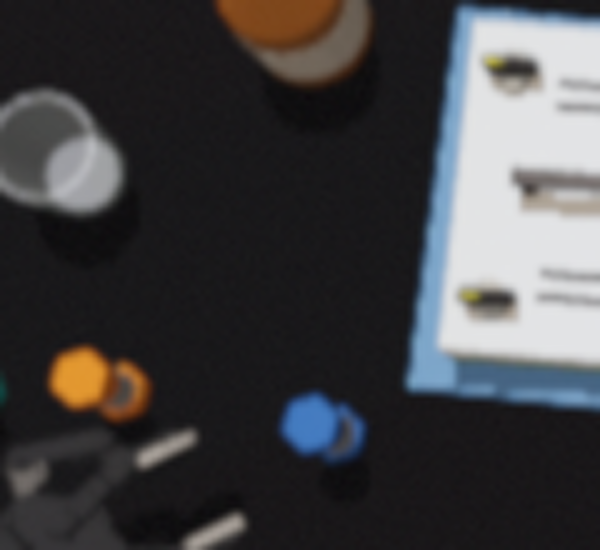

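Run:
```python
from h import *
th=np.radians(30); d=.010
head=np.arctan2(BL[1],BL[0])-np.pi/2
p,q=tcp_up(BL,head,th,-1,d,0); ctrl.move_linear(p,q,speed=.08); st('at')
snap('top','t9',(180,170,300,260),5)
ctrl.set_gripper(0,effort=50); st('grip')
snap('scene','s9',(280,90,400,200),5)
up(.08,.1); st('lift')
snap('scene','s10',(280,90,400,200),5)
```

```text
at t47.4 [0.4532 0.2883 0.058 ] F [-0.5777 -0.3736  0.0148] M [ 0.7334  0.4653 -0.0363] w0.605 q7 -0.705
grip t47.8 [0.4533 0.2879 0.0581] F [-0.0224  0.5798  0.9048] M [0.7646 0.4483 0.0795] w0.287 q7 -0.704
lift t48.8 [0.453  0.2879 0.1376] F [ 0.5736 -0.919  -2.8818] M [ 1.1924  0.7792 -0.0168] w0.287 q7 -0.636
```

View pics/s9.png

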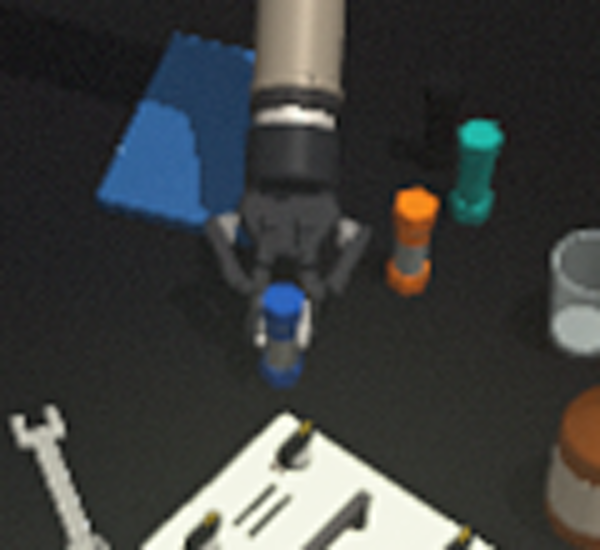

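View pics/s10.png

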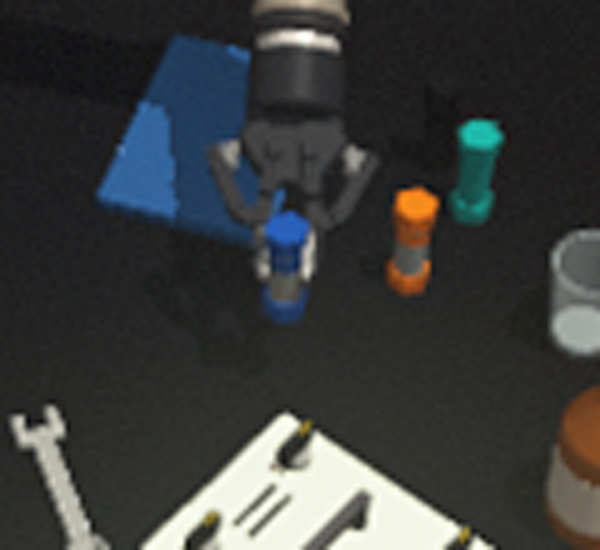

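View pics/t9.png

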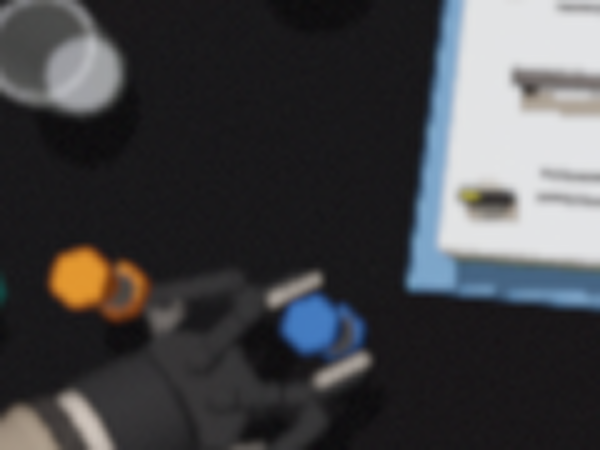

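Run:
```python
from h import *
th=np.radians(30); d=.010
up(.15,.2)
P=place(COV,[0,0,.050])[0]
p,q=tcp_tray(P,COV[2]-np.pi/2,th,-1,d,.2)
print(ctrl.solve_ik(p,q))
ctrl.move_pose(p,q); st('over')
p,q=tcp_tray(P,COV[2]-np.pi/2,th,-1,d,.06); ctrl.move_linear(p,q,speed=.15); st('low')
snap('top','t11',(340,150,460,260),5);snap('scene','s11',(215,170,345,280),6)
```

```text
[-0.1819  0.6576  1.0597  1.6179 -0.8827  1.6728  1.0209]
over t51.5 [ 0.5439 -0.1921  0.2544] F [-0.1075  0.111  -2.2283] M [-0.8027 -0.0361 -0.0423] w0.289 q7 1.021
low t52.5 [ 0.5439 -0.1948  0.1162] F [ 0.3486 -0.8467 -2.5713] M [-0.8046  0.0392 -0.0624] w0.289 q7 1.174
```

View pics/t11.png

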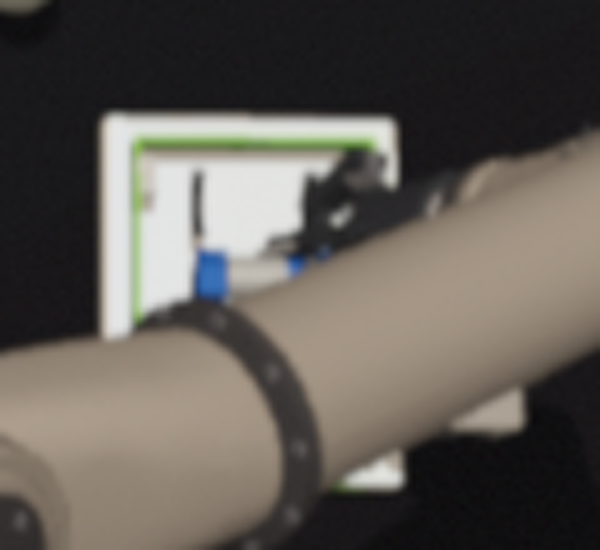

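View pics/s11.png

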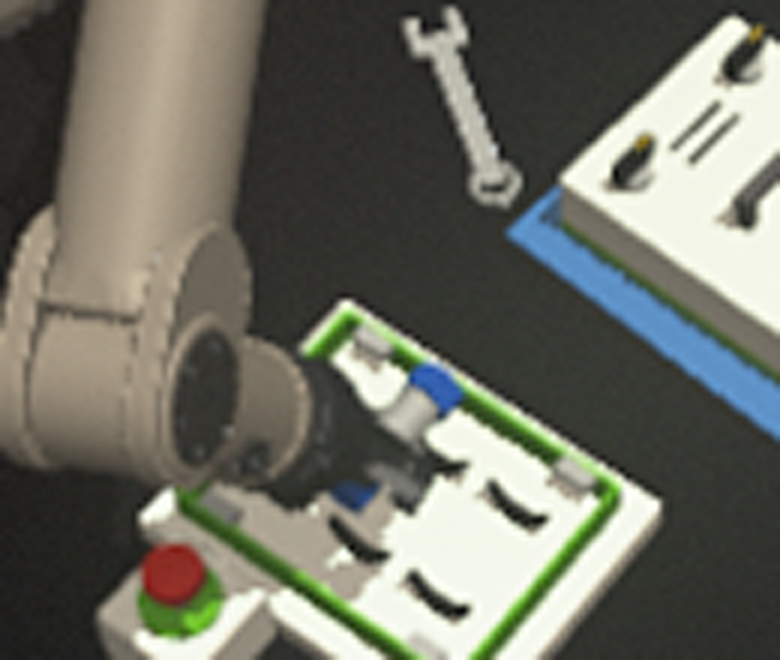

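```bash
cat >> h.py <<'E'
def lower_tray(P,th,d,s=-1,yawc=COV[2]-np.pi/2,last=.0005):
    f0=None
    for L,sp in((.015,.08),(.006,.04),(.003,.02),(.0015,.02),(last,.02)):
        p,q=tcp_tray(P,yawc,th,s,d,L); ctrl.move_linear(p,q,speed=sp); o=st('L%.4f'%L)
        if f0 is None: f0=o['wrist_force'][2]
        elif o['wrist_force'][2]-f0>4: break
E
python3 - <<'E'
from h import *
th=np.radians(30); d=.010
P=place(COV,[0,0,.050])[0]
lower_tray(P,th,d)
snap('scene','s12',(215,170,345,280),6)
ctrl.set_gripper(.40); st('rel')
x,z=rot_tray(COV[2]-np.pi/2,th,-1)
p=np.array(ctrl.observe()['position']); ctrl.move_linear(p-.10*z,speed=.1); up(.12,.2)
ctrl.move_pose((.45,.1,.35),down(.1))
snap('top','t13',(340,150,460,260),5);snap('scene','s13',(215,170,345,280),6)
same((186,216,214,238)); st()
E
```

```text
L0.0150 t53.4 [ 0.5433 -0.1944  0.0701] F [ 0.4539 -0.6901 -2.7641] M [-0.8041 -0.0166 -0.0678] w0.285 q7 1.221
L0.0060 t53.7 [ 0.5432 -0.1941  0.061 ] F [ 0.385  -0.135  -3.1039] M [-0.8108  0.0741 -0.0197] w0.286 q7 1.230
L0.0030 t54.0 [ 0.5436 -0.1944  0.0596] F [-1.0273  0.2998  6.0346] M [-0.0351  0.2264  0.1283] w0.289 q7 1.233
rel t54.3 [ 0.5434 -0.1941  0.0581] F [ 0.493  -0.1973 -0.2219] M [-0.5489 -0.0326 -0.0172] w0.406 q7 1.233
diff (186, 216, 214, 238) 0
 t58.8 [0.4501 0.0996 0.3498] F [ 0.4259  0.8892 -0.5058] M [ 0.0233 -0.0161 -0.0033] w0.397 q7 -1.795
```

View pics/s12.png

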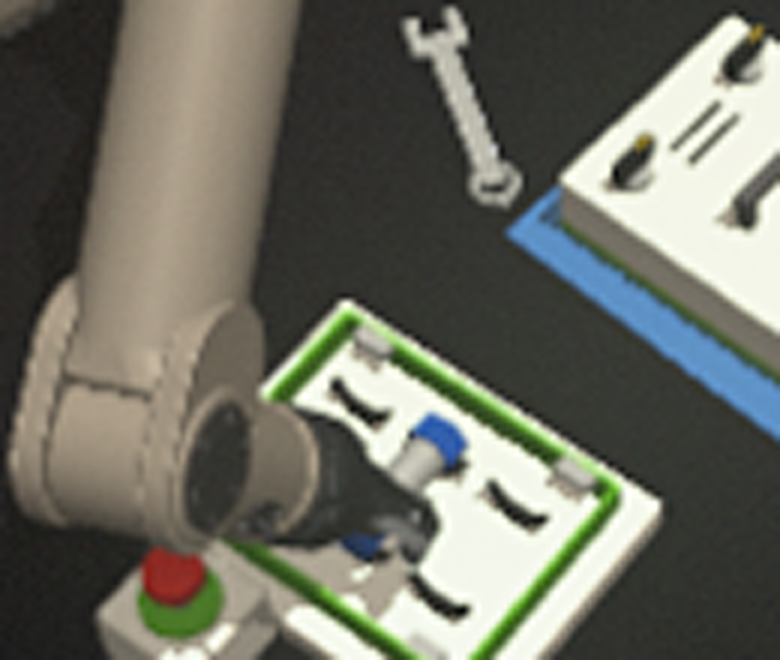

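View pics/t13.png

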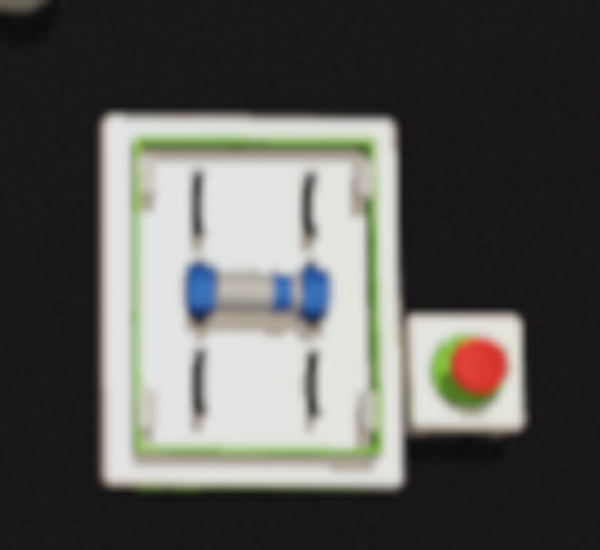

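View pics/s13.png

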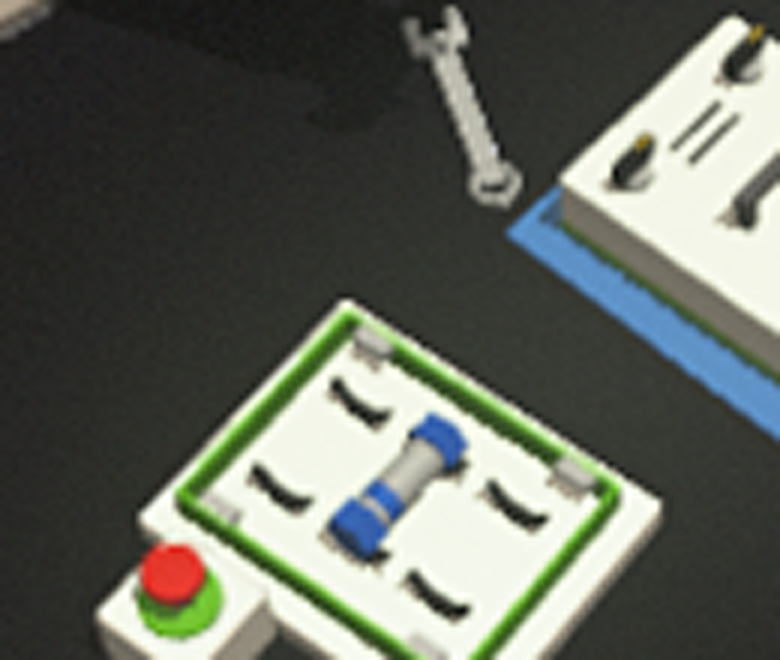

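Run:
```python
from h import *
th=np.radians(30); d=.010
head=np.arctan2(OR[1],OR[0])-np.radians(60)
ctrl.set_gripper(.60)
p,q=tcp_up(OR,head,th,-1,d,.10); p[2]+=.12; ctrl.move_pose(p,q); st('pre')
p,q=tcp_up(OR,head,th,-1,d,.09); ctrl.move_linear(p,q,speed=.15); print(ctrl.observe()['qpos'])
same((186,216,214,238))
snap('top','t14',(140,170,260,260),5);snap('scene','s14',(300,80,420,190),5)
```

```text
pre t60.5 [0.3992 0.4543 0.229 ] F [ 0.175  -0.255   0.4092] M [ 0.2711  0.8623 -0.0068] w0.603 q7 -0.769
[-1.4196  0.6543  0.0548  1.9612  1.164   1.1594 -0.9926]
diff (186, 216, 214, 238) 0
```

View pics/t14.png

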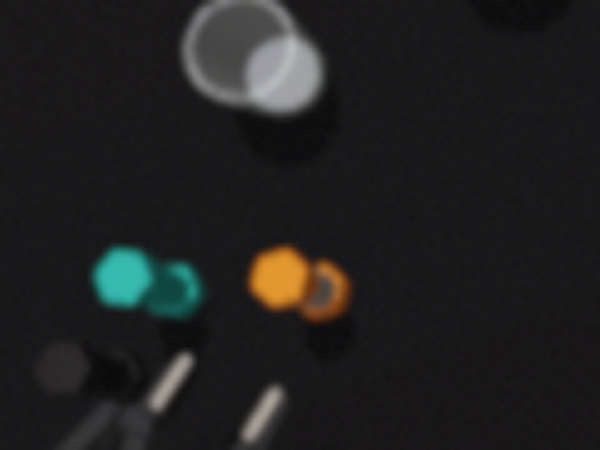

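View pics/s14.png

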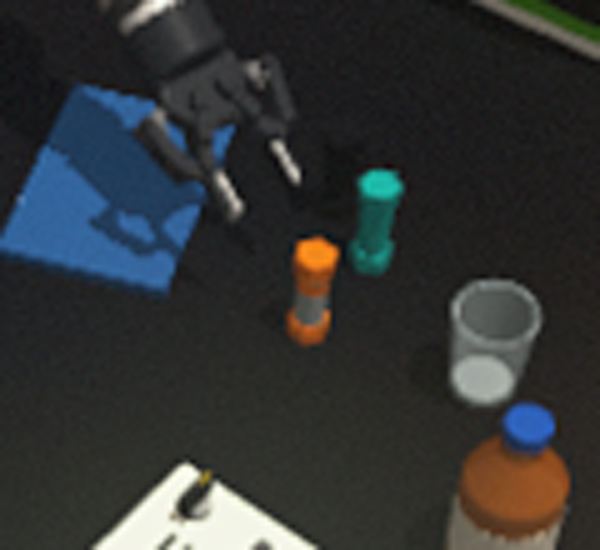

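Run:
```python
from h import *
th=np.radians(30); d=.010
head=np.arctan2(OR[1],OR[0])-np.radians(60)
p,q=tcp_up(OR,head,th,-1,d,0); ctrl.move_linear(p,q,speed=.08); st('at')
snap('top','t15',(140,170,260,260),5)
ctrl.set_gripper(0,effort=50); st('grip')
up(.06,.1); st('lift'); up(.17,.2)
snap('scene','s15',(300,60,420,170),5)
P=place(COV,[.058,0,.050])[0]
p,q=tcp_tray(P,COV[2]-np.pi/2,th,-1,d,.2)
print(ctrl.solve_ik(p,q))
```

```text
at t62.9 [0.4791 0.4289 0.0581] F [-0.0178 -0.0893  0.3814] M [ 0.2641  0.8277 -0.0081] w0.602 q7 -1.047
grip t63.3 [0.4794 0.4286 0.0582] F [-1.3072 -0.2206  1.2779] M [0.2617 0.7131 0.0271] w0.289 q7 -1.047
lift t64.1 [0.4791 0.4284 0.1177] F [-0.1883  0.7785 -2.5987] M [0.3797 1.2697 0.0756] w0.288 q7 -0.932
[ 0.3009  0.5205  0.2468  1.4706 -0.5735  1.4727  0.668 ]
```

View pics/t15.png

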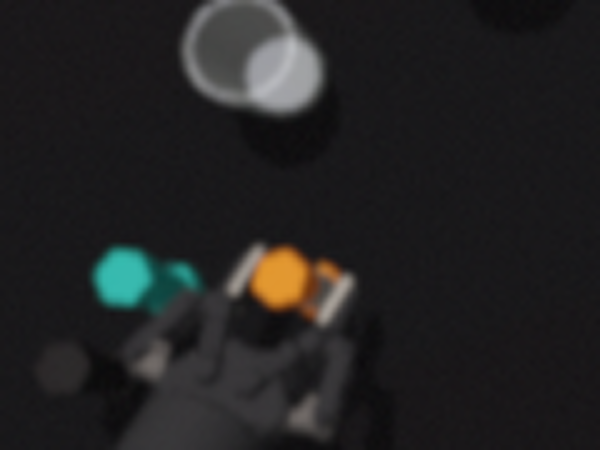

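View pics/s15.png

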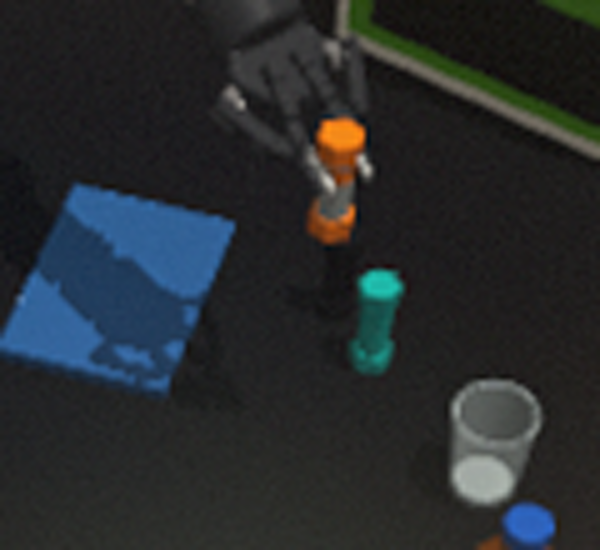

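Run:
```python
from h import *
th=np.radians(30); d=.010
P=place(COV,[.058,0,.050])[0]
p,q=tcp_tray(P,COV[2]-np.pi/2,th,-1,d,.22); ctrl.move_pose(p,q); st('over')
p,q=tcp_tray(P,COV[2]-np.pi/2,th,-1,d,.05); ctrl.move_linear(p,q,speed=.15); st('low')
snap('scene','s16',(215,170,345,280),6)
```

```text
over t67.4 [ 0.6017 -0.1927  0.2749] F [ 0.7514  0.3346 -2.1688] M [-0.7285 -0.013  -0.0055] w0.288 q7 0.648
low t68.7 [ 0.6021 -0.1953  0.1064] F [ 0.1535  0.358  -2.5606] M [-0.8022 -0.0527  0.0359] w0.280 q7 0.804
```

View pics/s16.png

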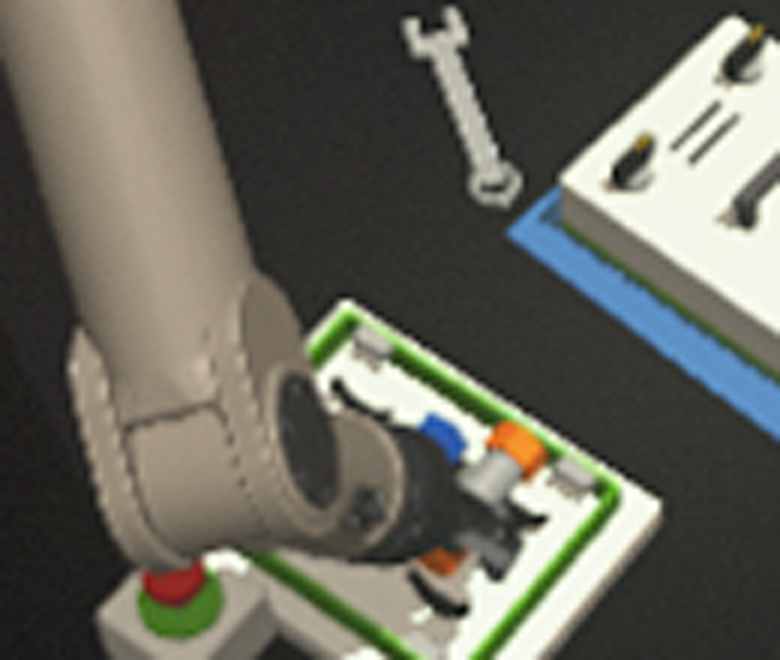

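Run:
```python
from h import *
th=np.radians(30); d=.010
P=place(COV,[.058,0,.050])[0]
lower_tray(P,th,d)
ctrl.set_gripper(.38); st('rel')
x,z=rot_tray(COV[2]-np.pi/2,th,-1)
p=np.array(ctrl.observe()['position']); ctrl.move_linear(p-.10*z,speed=.1); up(.12,.2)
ctrl.move_pose((.45,.1,.35),down(.1))
snap('top','t17',(340,150,460,260),5);snap('scene','s17',(215,170,345,280),6); st()
snap('top','t17f')
```

```text
L0.0150 t69.3 [ 0.6012 -0.1948  0.0696] F [-0.7498  0.0381 -3.5523] M [-0.7675  0.0358 -0.0337] w0.286 q7 0.836
L0.0060 t69.7 [ 0.6013 -0.195   0.0612] F [ 0.3066 -0.6047 -2.1866] M [-0.7467 -0.0076  0.0176] w0.287 q7 0.844
L0.0030 t70.0 [ 0.6017 -0.195   0.0603] F [-1.698  -0.7139  6.2263] M [0.0087 0.3945 0.1673] w0.284 q7 0.847
rel t70.2 [ 0.6014 -0.1948  0.0582] F [ 0.9038 -0.0677 -0.3212] M [-0.5196  0.0819  0.0126] w0.384 q7 0.847
 t74.4 [0.4502 0.0995 0.3497] F [ 1.322  -0.6045 -0.451 ] M [ 0.0028 -0.0312 -0.0081] w0.378 q7 -1.782
```

View pics/t17.png

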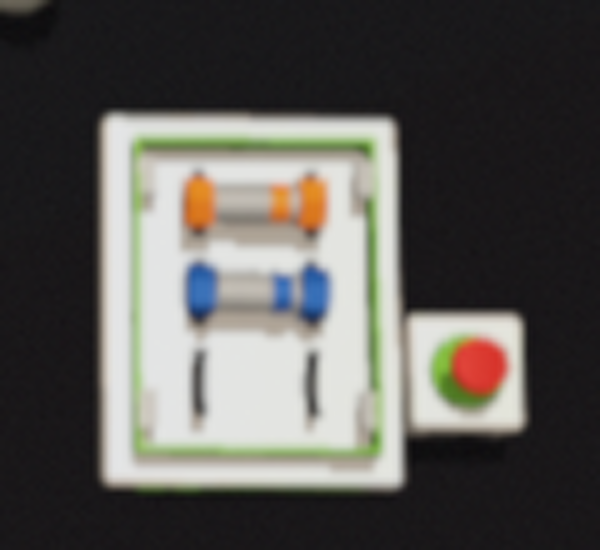

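View pics/s17.png

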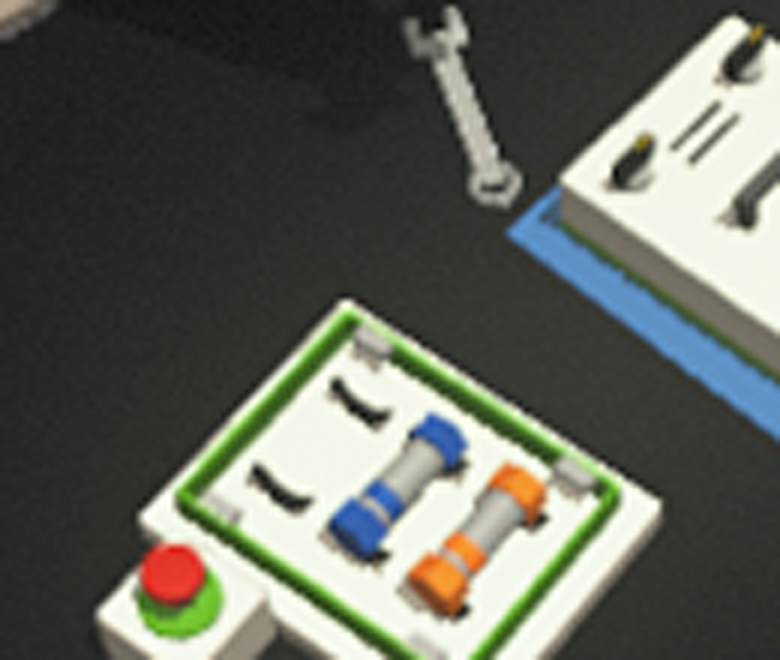

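View pics/t17f.png

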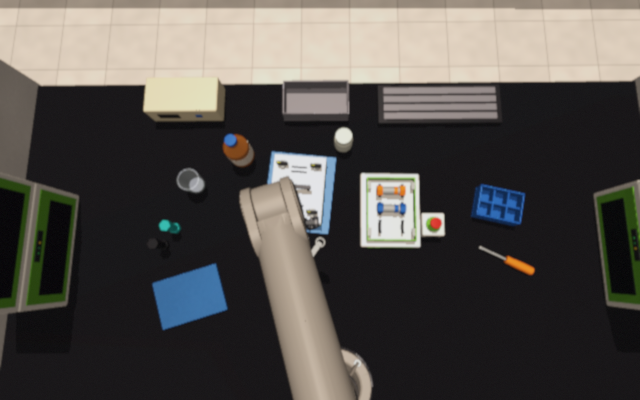

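Run:
```python
from h import *
W=place(COV,[-.05,-.13,0])[0]; print(W)
ctrl.set_gripper(0.,effort=40)
ctrl.move_pose((W[0],W[1],.20),down(.1)); st('above')
ctrl.move_linear((W[0],W[1],.130),speed=.1); st('near')
for t in(.094,.090,.086,.083,.081,.0795,.0785,.0775,.0765):
    ctrl.move_linear((W[0],W[1],t+.025),speed=.03); o=st('tip%.4f'%t)
    if o['wrist_force'][2]>16: break
ctrl.dwell(.4); st('hold'); snap('scene','s18',(215,170,345,280),6)
```

```text
[ 0.4918 -0.3105  0.    ]
above t76.4 [ 0.4929 -0.3092  0.2003] F [-0.6123  0.6064  0.5946] M [ 0.031  -0.0455 -0.0348] w-0.002 q7 -0.825
near t77.3 [ 0.4922 -0.3109  0.1305] F [-0.1043  0.5102  0.3334] M [-0.0117  0.0037  0.0109] w-0.001 q7 -0.788
tip0.0940 t77.8 [ 0.4919 -0.3106  0.1192] F [0.0737 0.8931 1.9311] M [0.0727 0.0938 0.0258] w-0.004 q7 -0.781
tip0.0900 t78.1 [ 0.4919 -0.3106  0.1152] F [-1.1868  1.9552  5.5384] M [0.2327 0.2111 0.0636] w-0.002 q7 -0.779
tip0.0860 t78.4 [ 0.4919 -0.3106  0.1114] F [-1.5636  1.4689  7.34  ] M [0.2445 0.3038 0.0188] w0.002 q7 -0.776
tip0.0830 t78.6 [ 0.4919 -0.3106  0.1086] F [-1.5679  1.4182  8.2125] M [0.4106 0.3846 0.0106] w0.000 q7 -0.775
tip0.0810 t78.9 [ 0.4919 -0.3106  0.1068] F [-1.4453  2.7293  8.574 ] M [0.3782 0.3723 0.0297] w0.001 q7 -0.773
tip0.0795 t79.1 [ 0.492  -0.3106  0.1054] F [-1.6921  2.4573  9.3185] M [ 0.3819  0.4889 -0.0533] w0.003 q7 -0.772
tip0.0785 t79.4 [ 0.492  -0.3106  0.1045] F [-2.1916  2.2486  9.7223] M [0.356  0.5338 0.024 ] w-0.000 q7 -0.772
tip0.0775 t79.6 [ 0.492  -0.3106  0.1041] F [-2.8235  3.1453 13.9277] M [0.5943 0.7764 0.0095] w0.000 q7 -0.771
tip0.0765 t79.9 [ 0.492  -0.3107  0.104 ] F [-4.09    3.5538 19.7713] M [ 0.8707  1.1369 -0.0011] w0.000 q7 -0.771
hold t80.3 [ 0.492  -0.3107  0.104 ] F [-4.804   4.4815 18.6002] M [0.8726 1.056  0.0473] w0.001 q7 -0.771
```

View pics/s18.png

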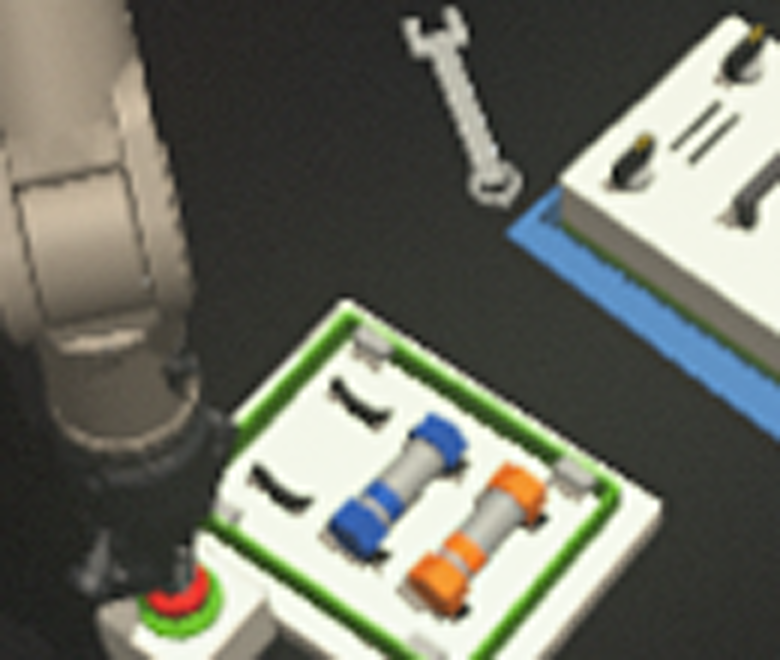

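Stop felt: force rose to 19 N after 15 mm of travel. Release and do a final check.

Run:
```python
from h import *
up(.12,.08); up(.1,.2)
ctrl.move_pose((.42,-.05,.38),down(.1))
ctrl.dwell(.5)
st(); snap('scene','s19'); snap('top','t19'); snap('scene','s19c',(215,140,415,290),4)
```

```text
t84.2 [ 0.4201 -0.0502  0.3799] F [-0.6065 -0.0546  0.2262] M [ 0.0179 -0.042  -0.0035] w0.000 q7 -1.495
```

View pics/s19c.png

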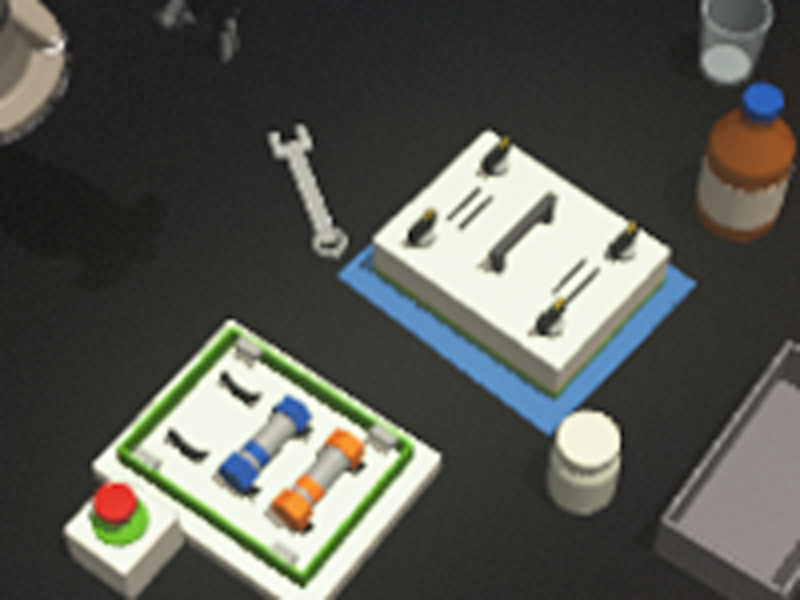

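View pics/t19.png

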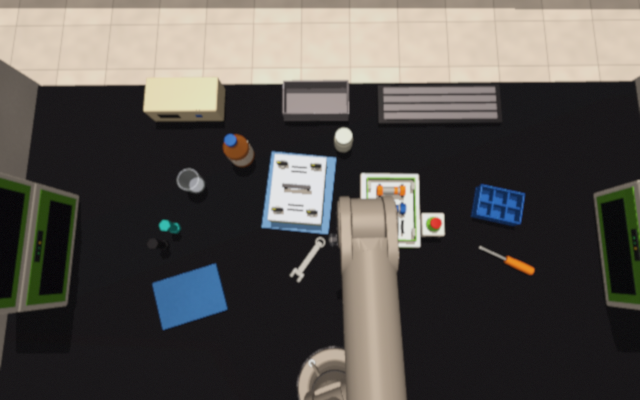

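View pics/s19.png

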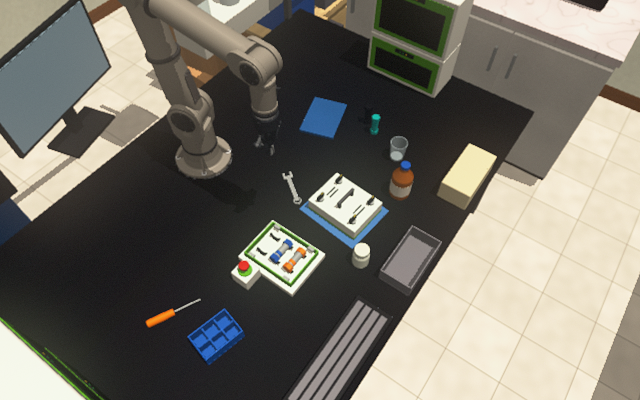

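Run:
```python
from cell import ctrl
ctrl.job_done(); print(ctrl.observe()['time_s'])
```

```text
the job is handed in; nothing more can be done
the job is handed in; nothing more can be done
```

The job is finished and handed in at about 84 s of the 210 s allowed; the hand-in reports no verdict.

- **Cover:** I turned all four thumbscrews anticlockwise to about 1.6 rad. The cover then lifted off freely and went down flat, about centred, on the 260 x 220 mm blue mat. The smaller, darker blue mat was left alone.
- **Columns:** I laid the blue column in cradle 2 and the orange column in cradle 3. No green column was visible in either camera view, so I took column3 as absent. The black and turquoise look-alikes were not moved.
- **Plunger:** I pressed it until the wrist force rose sharply, from about 10 N to 19 N, after about 15 mm of travel, then let it go.

**Last checks:** the final pictures show the cover flat on the mat with its screws loosened. Both columns lie along their cradles between the V supports, and the plunger is up. The bystanders look unmoved and the robot is clear of everything.

**Disagreement:** the two cameras differed by about 5 mm at first. I used their averaged result for the tray and columns, and the later contacts and pictures gave no sign that it was off.

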